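# Wind out the captive screw and swing the drilling jig open

## Task

The hinge arm in the drilling jig is finished: pull the jig's spring-loaded captive screw up by its black knob until the thread can catch, and wind it out anticlockwise to the end of its thread so that it stays up by itself. Then swing the steel bush plate fully open against its stop, clear of the hinge arm, leaving the screw wound out. Leave the hinge arm in its groove and everything else on the counter where it is, and let go of everything.

Things in the scene. Friction and masses are not known exactly. Their poses are not given: they have to be found in the camera images.
- knob_centre (a point): Centre of the captive screw's black knurled round knob, diameter 32 mm, 24 mm high, axis vertical, white mark and silver disc on its top. With the screw down this point is 72.5 mm above the counter and the knob's underside 60.5 mm; it rises with the screw. Below the knob is a round steel ferrule (diameter 25 mm, 36 to 60 mm above the counter) standing on the bush plate, whose top is 36 mm above the counter. This point turns with the knob: its x axis points to the white mark.
- screw_lift (a joint): How far the captive screw is pulled or wound out, upward, in m: 0 = down, held there by its spring (about 3 N at 0, 8 N at 13 mm). A straight pull rises about 8.5 mm and then meets the thread; only turning takes it farther. Wound fully out it reads about 0.013. Its 8 mm nose sits 11.5 mm deep in a hole of the jig's base and locks the plate until the screw is wound out farther than that.
- screw_turn (a joint): Turn of the knob relative to the bush plate, rad, positive anticlockwise seen from above; -0.35 to 0.05 at the start, at which it can be pulled straight up. With the screw held up at the end of the pull, the thread catches at about 0.3 rad (let go before that and it springs back down); from there it rises 3.4 mm per rad up to 2.0 rad, then runs level to a dead stop at about 2.35 rad. It holds wherever it is left in the thread; turning it clockwise winds it down again.
- bush_plate (a joint): Swing of the bush plate in rad: 0 = shut over the groove, positive clockwise seen from above, 1.6 = fully open against its stop. Turns easily about a vertical pivot, stays where it is left. Shut at the start, and locked by the screw's nose.
- plate_pivot (a point): Top of the round pivot bolt head of the bush plate, on the plate's vertical pivot axis, 44 mm above the counter. The axis of the captive screw is 120 mm from it. The dark steel bush plate is 10 mm thick, 56 mm wide with round ends, 176 mm long, its underside 26 mm above the counter; two brass drill bushes between pivot and screw stand 5 mm proud. Its frame is fixed to the plate: x points from the screw to the pivot.
- jig: Fixed aluminium jig base, 200 x 150 mm, 24 mm high; origin on the counter, under the middle of the hinge arm's groove, which runs along its y axis, 23 mm wide, 12 mm deep. With the plate shut the screw is at x = -50 mm and the pivot at x = +70 mm of this frame; with the plate open the screw is beside the groove, at about x = +70, y = +120 mm.
- hinge_arm_mid (a point): Middle of the stainless friction hinge arm, 250 x 20 x 10 mm, lying loose in the jig's groove under the bush plate, y along its length; leave it there.
- bell_mid (a point): Middle of the chrome desk bell, diameter 80 mm, 59 mm high; leave alone.
- handle_a_mid (a point): Middle of a white window handle, about 150 x 30 x 44 mm; leave alone.
- handle_b_mid (a point): Middle of another such white window handle; leave alone.
- vent_cover_mid (a point): Middle of the copper trickle vent cover, 260 x 30 x 18 mm, y along its length; leave alone.
- shim_pack_mid (a point): Middle of the blue glazing shim case, 72 x 122 x 38 mm; leave alone.
- screwdriver_grip (a point): Grip of a screwdriver, 200 mm long; leave alone.
Mind the look-alikes: they are no part of the job. Several things have the shape of the jig; the one meant has the colours described above.

How it is judged (in metres and radians):
On the way, in this order (a step that is already met when the one before it is completed fails the run):
1. the screw is pulled up against its spring to the thread, with the plate still locked (value of joint screw_lift above 0.007 m and value of joint bush_plate below 0.1 rad), for 0.1 s.
2. the screw is wound out along its thread, with the plate still shut (value of joint screw_lift above 0.012 m and value of joint bush_plate below 0.3 rad), for 0.2 s.
3. the bush plate is swung open (value of joint bush_plate above 1.4 rad and value of joint screw_lift above 0.012 m), for 0.2 s.
At the end, for the whole second after the job is handed in: The captive screw stays wound out at least 12 mm by itself, the bush plate is swung at least 1.4 rad (of 1.6) open, the fingers touch nothing, and the hinge arm lies still in its groove within 15 mm of where it was (all of step 3 and contact force between the fingers and anything else below 0.2 N and linear speed of hinge_arm below 0.02 m/s and distance of hinge_arm_mid from where it was at the start of the episode below 0.015 m).
It fails at once if the hinge arm is shifted more than 15 mm or lifted (distance of hinge_arm_mid from where it was at the start of the episode above 0.015 m).
It fails at once if another thing on the counter is shifted more than 20 mm (distance of any of bell_mid, handle_a_mid, handle_b_mid, vent_cover_mid, shim_pack_mid, screwdriver_grip from where it was at the start of the episode above 0.02 m).
It also fails if it takes over 70 s, if anything falls off the work surface, if the arm or the gripper's body presses on something with over 40 N, if the wrist force passes 120 N, or if a joint passes its speed limit or range.

## Robot

A 6-joint arm with a two-finger parallel gripper is mounted at the origin on the work surface. World frame = base frame: x ahead of the robot, y to its left, z up, the work surface at z = 0. Lengths are in mm, angles in rad, forces in N, time in s.
With the tool pointing down it reaches from about 350 to 875 mm from the base axis. Payload 4.2 kg.
Tool frame: the origin (TCP) lies midway between the tips of the shut fingers; the grasp point (between the pads) lies 19 mm behind it; z points along the fingers, y is the line along which they close (so a half turn about z gives the same grasp; the last joint's range is limited). The gripper opens to 85 mm and grips with 20 to 120 N. Pads are 22 mm wide; open, the fingers measure 114 mm over their backs; the gripper's body (76 mm by 85 mm) begins 54 mm behind the grasp point. The pads swing forward as they close: fully open they stand 13 mm farther back than shut.
Start: joints at [1.506, 0.385, 0.008, 0, -1.194, -0.259], TCP at [198.825, 592.51, 231.312] pointing down, gripper open.
Joint ranges: [-3.14, 3.14], [-1.21, 2.06], [-1.07, 1.41], [-3.16, 2.05], [-2.99, -0.16], [-3.1, 3.1]. Speed limits (rad/s): [2.79, 2.79, 3.14, 3.14, 3.14, 3.14].

## Interface

Orientations are given as a rotation vector (axis times angle).
In Python, from rig import bot gives the robot as it stands.
- The arm moves only by the tool step_arm, never from a script. Its argument "deltas" is one flat list of numbers, 5 for each row, row after row: the gripper's target within -1 to 1 (shut at 1, half-way at 0, fully open at -1), then the shift along the tool's x, y, z scaled (see below), then the turn about the tool's z scaled (see below). In form: [grip, tx, ty, tz, roll, grip, tx, ty, tz, roll, ...]. A call has 1 to 5 rows; each row shifts and turns the commanded pose from where the row before left it, along the tool's axes as they then stand; what a row does not reach is not made up. The controller multiplies each number of a shift by 0.25 m and each number of a turn by pi/4 rad. A row lasts 1/12 s, in which the tool goes at most 41.7 mm and 7.16 degrees, less where a joint would pass 70% of its speed; a pose out of reach is approached as far as the arm can. A call with a number of a shift or a turn outside -1 to 1 is refused whole. A call with a gripper value outside its range is refused whole. The fingers move at their own pace and stop on an object; the grip force is fixed at half the most. Time passes only in rows, so rows that do not move let the fingers close. It gives the time, the measured TCP pose, the force, the opening and the grip force at its end, in the units of the state.
- bot.get_obs(): the state, without advancing time (a new reading comes with each control period).
- bot.grab_frame(name): name is "scene" or "side" or "wrist"; returns the picture (480x640x3 uint8, blue, green, red); there is no depth.
- bot.camera_model(name): a dict with "camera_matrix" (3x3 intrinsics, pixels), "k1" (the pictures are not rectified: a ray, as slopes to the right and down, at radius r is drawn at 1 + k1 r^2 times it, then the intrinsics apply), "world_to_cam" (4x4, takes a point from world to camera coordinates). Camera axes: x right, y down, z forward; pixel columns grow to the right and rows downward; lengths in mm; the calibration is good to about 2 mm. A picture is of the moment at which its call begins: read the wrist's pose just before it. camera_model takes no time and is no camera call; for the wrist camera it gives the pose at the moment of the call.
- bot.close_job(): hands the job in; it is judged then, once.
The state is a dict: "t": time; "q": joint angles; "qd": joint speeds; "joint_efforts": joint torques, N m; "position": TCP position; "orientation": TCP orientation; "contact_force": force on the tool from outside, world axes, zero at the start; "torque": the same for the moment, N m; "width": finger opening in mm; "finger_force": force on a finger pad.
Only numpy, scipy, OpenCV 4.12 (cv2) and the standard library are available. Lean on these libraries where they do the work, as an engineer would, in place of code of your own. Each camera call takes 0.05 s, during which the arm holds its last target. There are 200 camera calls.

## Working session

There is one attempt and no reset: what is moved stays moved. The work goes in short steps, Python scripts to look and compute and a tool call to move; the robot and the scene stay as the last step left them, time stands still between calls to the robot, and variables do not carry over. Pictures are saved under pics/ and viewed, at most 10 in all, crops included, and the job is handed in when it is done.

Besides the shell and the picture viewer there is one more tool, called after ">>>" as name(argument=value, ...) on one line, values as JSON. step_arm: Moves the arm, as the interface text tells. Shifts and turns lie within -1 to 1; 1 stands for 0.25 m of shift or pi/4 rad of turn. Its arguments: {"type":"object","properties":{"deltas":{"type":"array","items":{"type":"number","minimum":-1,"maximum":1}}},"required":["deltas"]}

```bash
mkdir -p pics
python3 - <<'E'
from rig import bot
import cv2
o=bot.get_obs();print(o)
for n in("scene","wrist"):
    cv2.imwrite(f"pics/{n}0.png",bot.grab_frame(n)); print(n,bot.camera_model(n))
E
```

```text
{'t': 0.0, 'q': array([ 1.50558530e+00,  3.85552342e-01,  6.60631154e-03, -5.27738242e-04,
       -1.19398434e+00, -2.58586663e-01]), 'qd': array([-6.87402701e-04, -3.16585744e-04,  3.22085615e-04,  2.04369768e-05,
        4.09255620e-04, -3.27705070e-04]), 'joint_efforts': array([ 3.67905059e-04, -3.92288125e+01,  1.88397092e+01,  4.18604717e+00,
       -4.74438944e-03, -2.10595765e-06]), 'position': array([198.65138899, 591.96456674, 230.21222162]), 'orientation': array([ 3.09831765e+00, -5.06352825e-01, -4.42972866e-04]), 'contact_force': array([ 0.33536159, -0.44030577,  0.74433374]), 'torque': array([ 0.01211698,  0.03097163, -0.03122902]), 'finger_force': 0.0, 'width': 85.52509430950074}
scene {'camera_matrix': array([[472.64965821,   0.        , 322.86756177],
       [  0.        , 472.64965821, 238.04145733],
       [  0.        ,   0.        ,   1.        ]]), 'k1': 0.014956770072388206, 'world_to_cam': array([[ 6.83124157e-01,  7.30269870e-01, -6.87775717e-03,
        -3.18056582e+02],
       [ 5.52496288e-01, -5.22940444e-01, -6.49061740e-01,
        -2.76839452e+02],
       [-4.77586890e-01,  4.39589819e-01, -7.60704643e-01,
         1.68269113e+03],
       [ 0.00000000e+00,  0.00000000e+00,  0.00000000e+00,
         1.00000000e+00]])}
wrist {'camera_matrix': array([[414.79478043,   0.        , 312.55625839],
       [  0.        , 414.79478043, 240.80963217],
       [  0.        ,   0.        ,   1.        ]]), 'k1': 0.024403865352693385, 'world_to_cam': array([[-3.17330173e-01, -9.48310644e-01,  2.91271713e-03,
         6.23661475e+02],
       [-9.10657518e-01,  3.05584503e-01,  2.78066531e-01,
        -3.49308542e+01],
       [-2.64583532e-01,  8.55864127e-02, -9.60557401e-01,
         3.81227973e+02],
       [ 0.00000000e+00,  0.00000000e+00,  0.00000000e+00,
         1.00000000e+00]])}
```

View pics/scene0.png

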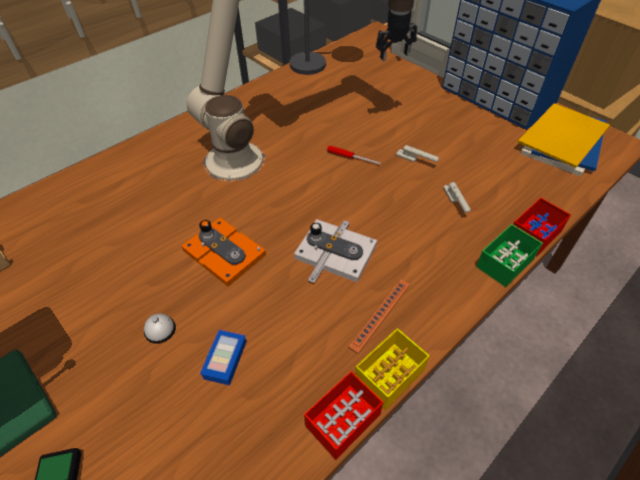

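View pics/wrist0.png

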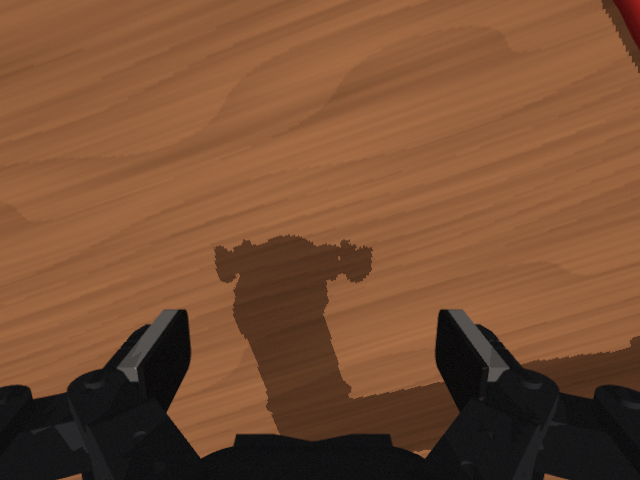

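The scene view shows the aluminium jig at about (336,249), with the black knob near (316,229) and the pivot near (356,252). The orange jig at (223,248) is the decoy. The wrist view shows only bare counter.

```bash
cat > h.py <<'E'
from rig import bot
import cv2,numpy as np
def ray(m,u,v):
    K=m["camera_matrix"];d=np.array([(u-K[0,2])/K[0,0],(v-K[1,2])/K[1,1]]);s=d.copy()
    for _ in range(10): s=d/(1+m["k1"]*(s@s))
    T=m["world_to_cam"];R=T[:3,:3]
    return -R.T@T[:3,3],R.T@np.array([*s,1])
def at(m,u,v,z):
    c,d=ray(m,u,v);return c+d*(z-c[2])/d[2]
def proj(m,p):
    p=m["world_to_cam"]@np.array([*p,1]);s=p[:2]/p[2];s=s*(1+m["k1"]*(s@s));K=m["camera_matrix"]
    return s*K[0,0]+K[:2,2]
E
python3 - <<'E'
from h import *
im=cv2.imread("pics/scene0.png")[205:295,280:400]
cv2.imwrite("pics/crop.png",cv2.resize(im,None,fx=6.5,fy=6.5,interpolation=cv2.INTER_CUBIC))
E
```

```text
(no output)
```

View pics/crop.png

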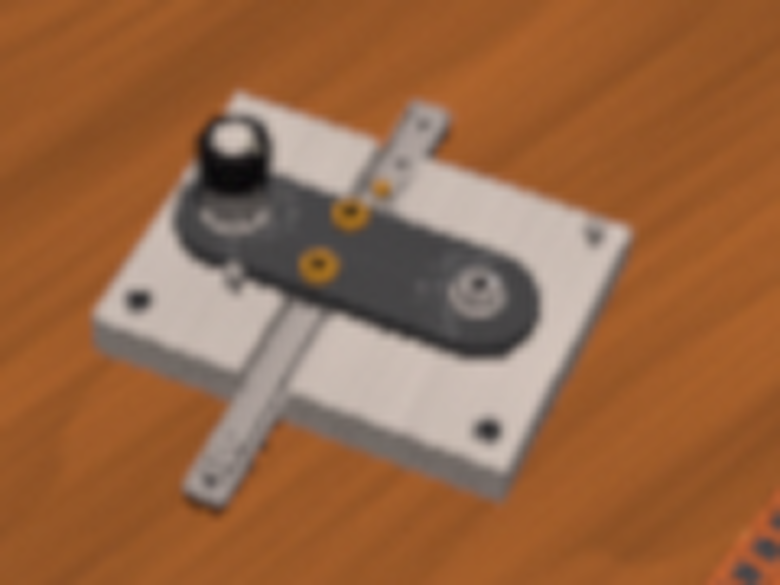

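The crop shows the knob top at about (316,226.5) full-image and the pivot top at about (353.8,249).

Run:
```python
from h import *
m=bot.camera_model("scene")
k=at(m,280+234/6.5,205+140/6.5,84.5);p=at(m,280+478/6.5,205+284/6.5,44)
print(k,p,np.hypot(*(k-p)[:2]),np.arctan2(*(p-k)[1::-1]))
from scipy.spatial.transform import Rotation as R
print(R.from_rotvec(bot.get_obs()["orientation"]).as_matrix())
for n,u,v,z in (("bell",159,327,30),("orangeknob",206,226,84),("shim",224,357,38),("vent",380,315,18),("ha",417,155,30),("hb",456,197,30),("sd",345,152,10)): print(n,at(m,u,v,z).round())
```

```text
[492.06954381 -51.05140065  84.5       ] [602.03904786  -6.48696334  44.        ] 118.65614562681236 0.3850185295261491
[[ 9.47988308e-01 -3.18304750e-01 -5.04474154e-04]
 [-3.18305119e-01 -9.47986324e-01 -1.94469156e-03]
 [ 1.40769963e-04  2.00412157e-03 -9.99997982e-01]]
bell [ 433. -544.   30.]
orangeknob [ 272. -280.   84.]
shim [ 621. -473.   38.]
vent [ 794. -101.   18.]
ha [451. 463.  30.]
hb [670. 392.  30.]
sd [250. 311.  10.]
```

>>> step_arm(deltas=[-1, 0.11, 0.12, 0, 0, -1, 0.11, 0.12, 0, 0, -1, 0.11, 0.12, 0, 0, -1, 0.11, 0.12, 0, 0, -1, 0.11, 0.12, 0, 0])

```text
t: 0.52
position: [281.7, 404.4, 230.8]
orientation: [3.1, -0.505, -0.0]
contact_force: [-0.1, -0.9, 0.6]
width: 85.0
finger_force: 0.0
```

>>> step_arm(deltas=[-1, 0.11, 0.12, 0, 0, -1, 0.11, 0.12, 0, 0, -1, 0.11, 0.12, 0, 0, -1, 0.11, 0.12, 0, 0, -1, 0.11, 0.12, 0, 0])

```text
t: 0.93
position: [364.1, 218.5, 231.3]
orientation: [-3.101, 0.505, 0.0]
contact_force: [2.1, 0.4, -0.1]
width: 84.9
finger_force: 0.0
```

>>> step_arm(deltas=[-1, 0.11, 0.12, 0, 0, -1, 0.11, 0.12, 0, 0, -1, 0.11, 0.12, 0, 0, -1, 0.11, 0.12, 0, 0, -1, 0, 0, 0, 0])

```text
t: 1.35
position: [431.2, 66.5, 230.9]
orientation: [3.097, -0.519, -0.001]
contact_force: [-0.8, 0.8, -0.3]
width: 85.6
finger_force: 0.0
```

>>> step_arm(deltas=[-1, 0, 0, 0, 0.15, -1, 0, 0, 0, 0.15, -1, 0, 0, 0, 0.15, -1, 0, 0, 0, 0.15, -1, 0, 0, 0, 0.15])

```text
t: 1.77
position: [429.8, 71.8, 231.0]
orientation: [2.815, -1.393, -0.001]
contact_force: [0.8, -0.0, 0.4]
width: 85.2
finger_force: 0.0
```

Run:
```python
from h import *
from scipy.spatial.transform import Rotation as R
o=bot.get_obs();M=R.from_rotvec(o["orientation"]).as_matrix();print(o["t"],o["q"],o["position"],np.arctan2(M[1,0],M[0,0]))
m=bot.camera_model("wrist");cv2.imwrite("pics/w1.png",bot.grab_frame("wrist"));print(proj(m,(492,-51,84.5)),proj(m,(602,-6.5,44)))
```

```text
1.7667 [ 5.40812804e-01  5.69854899e-02 -4.25973944e-01 -2.74859209e-04
 -1.08867163e+00  1.11230264e-01] [429.83099769  71.81191592 230.95942129] -0.9188809371543439
[353.51964336  13.89288561] [184.40350475 -23.40974268]
```

>>> step_arm(deltas=[-1, 0, 0, 0, 0.15, -1, 0, 0, 0, 0.15, -1, 0, 0, 0, 0.15, -1, 0, 0, 0, 0.15, -1, 0, 0, 0, 0.15])

```text
t: 2.23
position: [429.8, 72.0, 231.0]
orientation: [2.293, -2.147, -0.001]
contact_force: [-0.0, -0.6, -0.5]
width: 85.4
finger_force: 0.0
```

>>> step_arm(deltas=[-1, 0, 0, 0, 0.15, -1, 0, 0, 0, 0.15, -1, 0, 0, 0, 0.15, -1, 0, 0, 0, 0.15, -1, 0, 0, 0, 0.15])

```text
t: 2.65
position: [429.9, 72.0, 231.0]
orientation: [1.571, -2.72, -0.0]
contact_force: [0.1, -1.0, 0.2]
width: 85.3
finger_force: 0.0
```

>>> step_arm(deltas=[-1, 0, 0, 0, 0.15, -1, 0, 0, 0, 0.15, -1, 0, 0, 0, 0.15, -1, 0, 0, 0, 0.15, -1, 0, 0, 0, 0.15])

```text
t: 3.07
position: [429.9, 72.0, 231.0]
orientation: [0.714, -3.059, 0.0]
contact_force: [-0.5, 0.2, 0.3]
width: 85.4
finger_force: 0.0
```

```bash
cat >> h.py <<'E'
from scipy.spatial.transform import Rotation as R
def st(x=None,y=None,z=None):
    o=bot.get_obs();M=R.from_rotvec(o["orientation"]).as_matrix()
    print(o["t"],"q6 %.2f"%o["q"][5],o["position"].round(1),"phi %.3f"%np.arctan2(M[1,0],M[0,0]),"F",o["contact_force"].round(1),"w %.1f"%o["width"])
    if x is not None: print("rows tool delta/250:",(M.T@(np.array([x,y,z])-o["position"])/250).round(4))
E
python3 - <<'E'
from h import *
st(492,-51,150)
m=bot.camera_model("wrist")
print(m["world_to_cam"],proj(m,(492,-51,84.5)))
E
```

```text
3.0667 q6 -1.65 [429.9  72.  231. ] phi -2.683 F [-0.5  0.2  0.3] w 85.4
rows tool delta/250: [-0.0054 -0.5511  0.324 ]
[[-4.43561916e-01  8.96243388e-01 -7.85257770e-04  1.27203494e+02]
 [ 8.60936194e-01  4.26331124e-01  2.77543949e-01 -4.37791813e+02]
 [ 2.49081709e-01  1.22431869e-01 -9.60712621e-01  2.63579557e+02]
 [ 0.00000000e+00  0.00000000e+00  0.00000000e+00  1.00000000e+00]] [121.60312049 223.3596305 ]
```

>>> step_arm(deltas=[-1, 0, -0.138, 0, 0, -1, 0, -0.138, 0, 0, -1, 0, -0.138, 0, 0, -1, 0, -0.138, 0, 0, -1, 0, 0, 0, 0])

```text
t: 3.48
position: [493.3, -55.2, 230.7]
orientation: [0.715, -3.058, 0.002]
contact_force: [1.3, 0.9, 0.1]
width: 85.5
finger_force: 0.0
```

Run:
```python
from h import *
st(492,-51,150)
m=bot.camera_model("wrist");im=bot.grab_frame("wrist")
print(proj(m,(492,-51,84.5)),proj(m,(602,-6.5,44)))
cv2.imwrite("pics/w2.png",im)
```

```text
3.4833 q6 -1.33 [493.3 -55.2 230.7] phi -2.682 F [1.3 0.9 0.1] w 85.5
rows tool delta/250: [-0.0032  0.0176  0.3226]
[320.15653543 223.08714695] [308.6481568  341.57143897]
```

View pics/w2.png

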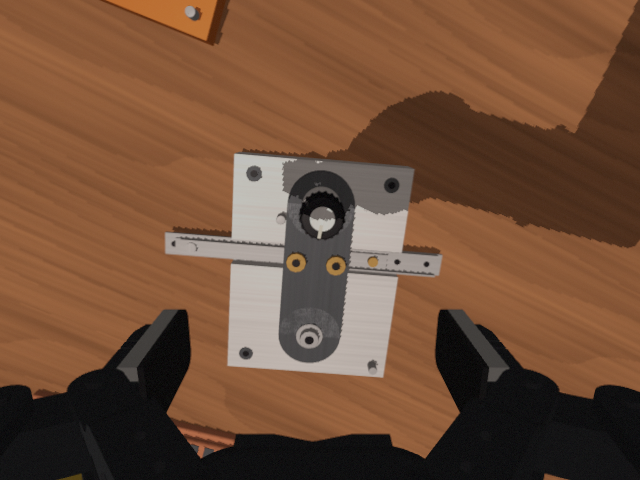

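The wrist view shows the aluminium jig: knob top disc at about (321,217), white mark pointing toward the pivot, pivot at about (309,336).

Run:
```python
from h import *
m=bot.camera_model("wrist")
k=at(m,321.5,218,84.5);p=at(m,309,336,44);print(k,p,np.hypot(*(k-p)[:2]))
k=(k[:2]+[492,-51])/2
st(*k,130)
```

```text
[486.93328913 -50.20937812  84.5       ] [595.50091519  -7.04229916  44.        ] 116.8346101747249
3.5333 q6 -1.33 [492.2 -53.7 230.5] phi -2.682 F [0.2 0.5 0.2] w 85.8
rows tool delta/250: [0.0036 0.0158 0.4019]
```

>>> step_arm(deltas=[-1, 0.004, 0.016, 0.1, 0, -1, 0, 0, 0.1, 0, -1, 0, 0, 0.1, 0, -1, 0, 0, 0.06, 0, -1, 0, 0, 0, 0])

```text
t: 3.95
position: [485.9, -48.1, 137.9]
orientation: [0.72, -3.05, -0.002]
contact_force: [-0.0, 0.8, -0.4]
width: 85.2
finger_force: 0.0
```

Run:
```python
from h import *
st(490,-50.5,130)
m=bot.camera_model("wrist");im=bot.grab_frame("wrist")
print(proj(m,(490,-50.5,84.5)),proj(m,(600,-6.5,44)))
cv2.imwrite("pics/w3.png",im)
```

```text
3.95 q6 -1.34 [485.9 -48.1 137.9] phi -2.678 F [-0.   0.8 -0.4] w 85.2
rows tool delta/250: [-0.0105 -0.016   0.0316]
[306.1940789  270.69127632] [292.90636762 415.68385772]
```

View pics/w3.png

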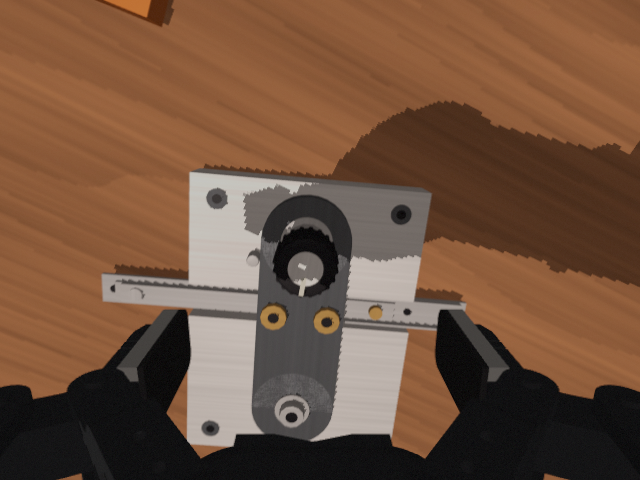

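From nearer, the knob top is at about (305,267) and the pivot at about (292,409).

Run:
```python
from h import *
m=bot.camera_model("wrist")
k=at(m,305,267.5,84.5);p=at(m,292,409,44);print(k,p,np.hypot(*(k-p)[:2]))
d=p-k;print(np.arctan2(d[1],d[0]))
k=np.array([489,-50])
st(*k,51)
```

```text
[491.26354442 -51.4908515   84.5       ] [599.33965532  -8.53583921  44.        ] 116.29952204388162
0.3783074646761746
4.0 q6 -1.34 [487.6 -48.1 140. ] phi -2.678 F [ 0.  -0.1  0.1] w 85.6
rows tool delta/250: [-0.0031 -0.0099  0.3559]
```

>>> step_arm(deltas=[-1, -0.005, -0.015, 0.1, 0, -1, 0, 0, 0.1, 0, -1, 0, 0, 0.1, 0, -1, 0, 0, 0.055, 0, -1, 0, 0, 0, 0])

```text
t: 4.42
position: [490.6, -51.1, 51.2]
orientation: [0.72, -3.054, -0.0]
contact_force: [0.5, -0.7, 0.7]
width: 85.4
finger_force: 0.0
```

Run:
```python
from h import *
bot.grab_frame("side")
st(490.5,-51,51)
```

```text
4.4667 q6 -1.33 [491.9 -51.   52.7] phi -2.678 F [-0.5 -0.2  0.2] w 85.3
rows tool delta/250: [0.0051 0.0025 0.0069]
```

>>> step_arm(deltas=[1, 0.003, 0, 0.005, 0, 1, 0, 0, 0, 0, 1, 0, 0, 0, 0, 1, 0, 0, 0, 0, 1, 0, 0, 0, 0])

```text
t: 4.88
position: [491.3, -50.7, 52.7]
orientation: [-0.717, 3.057, 0.002]
contact_force: [-4.5, 9.6, 11.3]
width: 30.8
finger_force: 58.4
```

>>> step_arm(deltas=[1, 0, 0, 0, 0, 1, 0, 0, 0, 0, 1, 0, 0, 0, 0, 1, 0, 0, 0, 0, 1, 0, 0, 0, 0])

```text
t: 5.3
position: [491.2, -50.5, 52.7]
orientation: [-0.719, 3.057, 0.002]
contact_force: [-4.1, 7.8, 8.8]
width: 30.7
finger_force: 58.6
```

>>> step_arm(deltas=[1, 0, 0.004, -0.01, 0, 1, 0, 0.002, -0.01, 0, 1, 0, 0, -0.01, 0, 1, 0, 0, -0.006, 0, 1, 0, 0, 0, 0])

```text
t: 5.72
position: [490.8, -50.3, 60.3]
orientation: [-0.718, 3.057, 0.0]
contact_force: [2.5, 1.8, -6.1]
width: 30.3
finger_force: 59.8
```

Run:
```python
from h import *
st()
```

```text
5.7167 q6 -1.34 [490.8 -50.3  60.3] phi -2.680 F [ 2.5  1.8 -6.1] w 30.3
```

>>> step_arm(deltas=[1, 0, 0, -0.004, 0, 1, 0, 0, -0.004, 0, 1, 0, 0, 0, 0, 1, 0, 0, 0, 0])

```text
t: 6.05
position: [490.7, -50.3, 62.0]
orientation: [-0.718, 3.058, 0.0]
contact_force: [5.1, 2.4, -11.4]
width: 30.5
finger_force: 60.4
```

>>> step_arm(deltas=[1, 0, 0, 0, -0.1, 1, 0, 0, 0, -0.1, 1, 0, 0, 0, -0.1, 1, 0, 0, 0, -0.1, 1, 0, 0, 0, -0.1])

```text
t: 6.47
position: [490.1, -49.4, 61.9]
orientation: [-1.305, 2.857, 0.002]
contact_force: [1.9, 7.6, -8.9]
width: 30.8
finger_force: 60.6
```

>>> step_arm(deltas=[1, 0, 0, 0, -0.1, 1, 0, 0, -0.001, -0.1, 1, 0, 0, -0.001, -0.1, 1, 0, 0, -0.001, -0.1, 1, 0, 0, -0.001, -0.1])

```text
t: 6.88
position: [489.2, -48.9, 62.7]
orientation: [1.837, -2.548, -0.005]
contact_force: [-0.3, 10.5, -8.5]
width: 30.5
finger_force: 60.6
```

Run:
```python
from h import *
st(490.8,-50.3,63)
print(bot.get_obs()["torque"])
```

```text
6.8833 q6 -0.55 [489.2 -48.9  62.7] phi -1.892 F [-0.3 10.5 -8.5] w 30.5
rows tool delta/250: [ 0.0033 -0.008  -0.0013]
[ 3.16385234 -0.09715851 -0.03167956]
```

>>> step_arm(deltas=[1, -0.003, 0, -0.001, -0.1, 1, -0.003, 0, -0.001, -0.1, 1, 0, 0, -0.001, -0.1, 1, 0, 0, -0.001, -0.1, 1, 0, 0, -0.001, -0.1])

```text
t: 7.3
position: [488.1, -48.2, 63.5]
orientation: [2.297, -2.139, -0.008]
contact_force: [-2.2, 7.5, -8.0]
width: 30.1
finger_force: 60.7
```

>>> step_arm(deltas=[1, 0, 0, -0.001, -0.1, 1, 0, 0, -0.001, -0.1, 1, 0, 0, -0.001, -0.1, 1, 0, 0, -0.001, -0.1, 1, 0, 0, -0.001, -0.1])

```text
t: 7.72
position: [486.9, -48.3, 64.6]
orientation: [2.669, -1.651, -0.012]
contact_force: [-4.6, 7.8, -5.6]
width: 30.9
finger_force: 60.9
```

Run:
```python
from h import *
st()
print(bot.get_obs()["torque"])
```

```text
7.7167 q6 0.23 [486.9 -48.3  64.6] phi -1.108 F [-4.6  7.8 -5.6] w 30.9
[ 2.48228268  0.83198187 -0.06134465]
```

>>> step_arm(deltas=[1, -0.003, 0, -0.001, -0.1, 1, -0.003, 0, -0.001, -0.1, 1, 0, 0, -0.001, -0.1, 1, 0, 0, -0.001, -0.1, 1, 0, 0, -0.001, -0.1])

```text
t: 8.13
position: [485.5, -48.4, 65.9]
orientation: [2.939, -1.098, -0.014]
contact_force: [-4.0, 0.6, -6.3]
width: 30.5
finger_force: 61.0
```

>>> step_arm(deltas=[1, 0, 0, 0, -0.1, 1, 0, 0, 0, -0.1, 1, 0, 0, 0, -0.1, 1, 0, 0, 0, -0.1, 1, 0, 0, 0, -0.1])

```text
t: 8.55
position: [484.5, -49.3, 66.2]
orientation: [3.097, -0.503, -0.018]
contact_force: [-5.8, -3.3, -1.5]
width: 30.6
finger_force: 61.3
```

Run:
```python
from h import *
st()
print(bot.get_obs()["torque"])
```

```text
8.55 q6 1.02 [484.5 -49.3  66.2] phi -0.322 F [-5.8 -3.3 -1.5] w 30.6
[-0.61599477  1.46268139 -0.04317132]
```

>>> step_arm(deltas=[1, -0.003, 0.002, 0, -0.1, 1, 0, 0, 0, -0.1, 1, 0, 0, 0, -0.1, 1, 0, 0, 0, 0, 1, 0, 0, 0, 0])

```text
t: 8.97
position: [484.4, -49.5, 66.2]
orientation: [3.135, -0.145, -0.017]
contact_force: [-5.7, -3.6, -0.8]
width: 30.8
finger_force: 61.5
```

Run:
```python
from h import *
st()
print(bot.get_obs()["torque"])
cv2.imwrite("pics/w4.png",bot.grab_frame("wrist"))
m=bot.camera_model("wrist")
print(proj(m,(490,-50.5,97.5)),proj(m,(490,-50.5,84.5)))
```

```text
8.9667 q6 1.25 [484.4 -49.5  66.2] phi -0.092 F [-5.7 -3.6 -0.8] w 30.8
[-1.04721511  1.4789155  -0.2888551 ]
[313.02059711 347.91190324] [312.81291666 327.04786452]
```

View pics/w4.png

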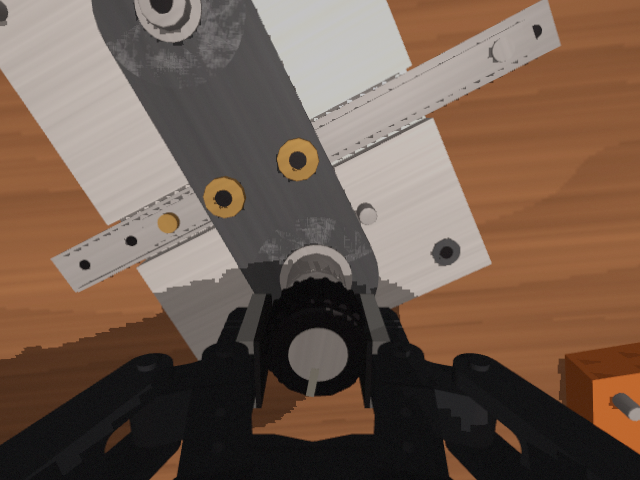

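>>> step_arm(deltas=[1, -0.01, -0.023, 0, 0.06, 1, -0.019, -0.046, 0, 0.125, 1, -0.019, -0.046, 0, 0.125])

```text
t: 9.27
position: [477.4, -19.6, 66.2]
orientation: [3.091, -0.534, -0.015]
contact_force: [-3.7, -3.6, -3.0]
width: 30.6
finger_force: 61.6
```

```bash
cat >> h.py <<'E'
def sw(P=np.array([601.4,-6.])):
    st();o=bot.get_obs();print(o["torque"].round(2))
    d=o["position"][:2]-P;print("r %.1f swing %.3f"%(np.hypot(*d),(0.356+np.pi-np.arctan2(d[1],d[0]))%(2*np.pi)))
E
python3 - <<'E'
from h import *
sw()
E
```

```text
9.2667 q6 0.93 [477.4 -19.6  66.2] phi -0.342 F [-3.7 -3.6 -3. ] w 30.6
[-1.21  1.03 -0.36]
r 124.8 swing 0.247
```

Low forces and constant radius: the plate is swinging freely. Continuing.

>>> step_arm(deltas=[1, -0.019, -0.046, 0, 0.125, 1, -0.019, -0.046, 0, 0.125, 1, -0.019, -0.046, 0, 0.125, 1, -0.019, -0.046, 0, 0.125, 1, -0.019, -0.046, 0, 0.125])

```text
t: 9.68
position: [487.0, 42.0, 66.3]
orientation: [2.868, -1.267, -0.01]
contact_force: [0.2, -4.7, -6.2]
width: 30.4
finger_force: 61.5
```

Run:
```python
from h import *
sw()
```

```text
9.6833 q6 0.32 [487.   42.   66.3] phi -0.832 F [ 0.2 -4.7 -6.2] w 30.4
[-1.36  0.31 -0.44]
r 124.1 swing 0.753
```

>>> step_arm(deltas=[1, -0.019, -0.046, 0, 0.125, 1, -0.019, -0.046, 0, 0.125, 1, -0.019, -0.046, 0, 0.125, 1, -0.019, -0.046, 0, 0.125, 1, -0.019, -0.046, 0, 0.125])

```text
t: 10.1
position: [524.7, 90.6, 66.3]
orientation: [2.473, -1.924, -0.003]
contact_force: [3.9, -12.8, -6.1]
width: 30.2
finger_force: 61.4
```

Run:
```python
from h import *
sw()
```

```text
10.1 q6 -0.23 [524.7  90.6  66.3] phi -1.322 F [  3.9 -12.8  -6.1] w 30.2
[-3.53 -0.95 -0.43]
r 123.3 swing 1.256
```

>>> step_arm(deltas=[1, -0.013, -0.046, 0, 0.125, 1, -0.017, -0.046, 0, 0.125, 1, -0.019, -0.04, 0, 0.11, 1, 0, 0, 0, 0])

```text
t: 10.43
position: [556.6, 108.6, 66.4]
orientation: [2.18, -2.252, -0.001]
contact_force: [-1.1, -5.6, -1.6]
width: 30.7
finger_force: 61.7
```

Run:
```python
from h import *
sw()
```

```text
10.4333 q6 -0.51 [556.6 108.6  66.4] phi -1.603 F [-1.1 -5.6 -1.6] w 30.7
[-1.78  0.33 -0.39]
r 123.0 swing 1.554
```

>>> step_arm(deltas=[1, -0.005, -0.025, 0, 0.03, 1, 0, -0.01, 0, 0, 1, 0, 0, 0, 0])

```text
t: 10.68
position: [560.5, 109.3, 66.0]
orientation: [2.151, -2.272, -0.01]
contact_force: [-8.9, -3.8, 2.4]
width: 30.5
finger_force: 62.1
```

Run:
```python
from h import *
sw()
cv2.imwrite("pics/s5.png",cv2.resize(bot.grab_frame("scene")[195:300,270:410],None,fx=5,fy=5,interpolation=cv2.INTER_CUBIC))
```

```text
10.6833 q6 -0.53 [560.5 109.3  66. ] phi -1.625 F [-8.9 -3.8  2.4] w 30.5
[-0.57  2.78 -0.4 ]
r 122.3 swing 1.586
```

View pics/s5.png

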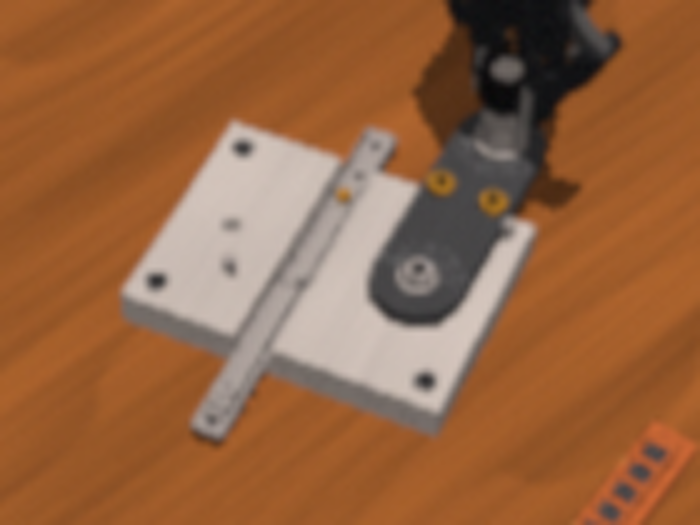

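The plate is at its stop against the jig's post, with the hinge arm clear of it in the groove. Relaxing the arm, then releasing.

>>> step_arm(deltas=[1, 0, 0.006, 0, 0, 1, 0, 0, 0, 0, -1, 0, 0, 0, 0, -1, 0, 0, 0, 0, -1, 0, 0, 0, 0])

```text
t: 11.15
position: [565.6, 112.0, 68.1]
orientation: [-2.165, 2.274, -0.002]
contact_force: [0.1, 0.2, 1.1]
width: 65.8
finger_force: 0.0
```

>>> step_arm(deltas=[-1, 0, 0, 0, 0, -1, 0, 0, 0, 0, -1, 0, 0, 0, 0, -1, 0, 0, 0, 0, -1, 0, 0, 0, 0])

```text
t: 11.57
position: [564.7, 111.9, 67.1]
orientation: [-2.166, 2.275, -0.0]
contact_force: [0.6, 0.2, -0.7]
width: 85.4
finger_force: 0.0
```

>>> step_arm(deltas=[-1, 0, 0, -0.05, 0, -1, 0, 0, -0.1, 0, -1, 0, 0, -0.1, 0, -1, 0, 0, -0.1, 0, -1, 0, 0, -0.1, 0])

```text
t: 11.98
position: [564.4, 111.7, 180.7]
orientation: [2.166, -2.275, -0.0]
contact_force: [0.4, 0.4, -0.6]
width: 85.2
finger_force: 0.0
```

Run:
```python
from h import *
st()
cv2.imwrite("pics/s6.png",cv2.resize(bot.grab_frame("scene")[195:300,270:410],None,fx=5,fy=5,interpolation=cv2.INTER_CUBIC))
m=bot.camera_model("scene")
P=np.array([601.4,-6.]);k=P+120*np.array([np.cos(.38+np.pi-1.6),np.sin(.38+np.pi-1.6)])
for z in(84.5,97.5): print((proj(m,(*k,z))-[270,195])*5)
```

```text
11.9833 q6 -0.53 [564.4 111.7 180.7] phi -1.620 F [ 0.4  0.4 -0.6] w 85.2
[504.35951556  83.32081543]
[505.92071107  68.00871244]
```

View pics/s6.png

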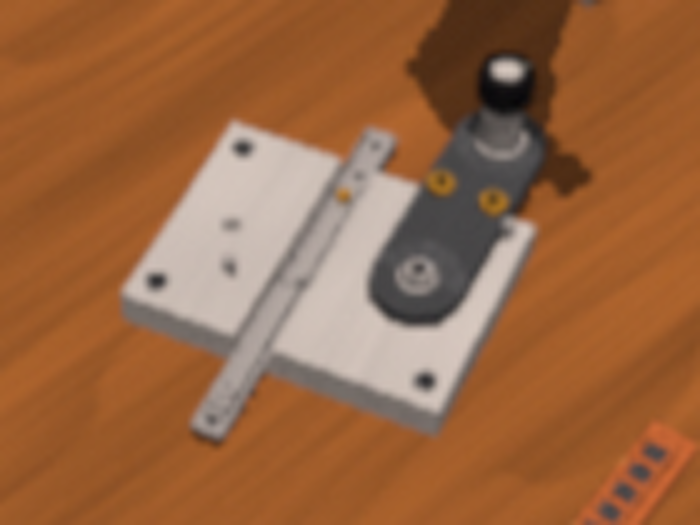

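The knob top is at about (507,69) in the crop. That matches the wound-out prediction of (506,68), not the screw-down one at (504,83). The plate is open and the gripper is clear.

```bash
python3 -c "
from rig import bot
print(bot.close_job())"
```

```text
the job is handed in; nothing more can be done
None
```

The job is handed in (the rig gave no pass/fail verdict): in the last picture the screw stays wound out by itself, the bush plate is open against its stop, the hinge arm lies in its groove, and the gripper is open and clear.

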